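Seal a tray of sandwiches

TASK

Seal the filled sandwich tray: push the tray sealer's carriage fully home under the hood, twist the red start knob on the control box clockwise right to its stop, hold it there for a good second, then let go so that it springs back. Only then draw the carriage all the way back out to its outer stop, with the tray still lying flat in it, and let go. Leave the sauce bottle, mug, bowl and tub where they are.

Things in the scene. Friction and masses are not known exactly. Their poses are not given: they have to be found in the camera images.
- sealer: Tray sealer, white base 200 (x) by 390 (y) by 40 mm high with a steel tunnel hood over its +y end. Origin: on the counter; the base runs from y = -140 to +250 mm, the hood from y = 70 to 250 mm and x = -105 to 105 mm, its top 160 mm high; a film roll on the hood rises to 208 mm. The tunnel is open at its -y mouth. The carriage slides along this body's y axis.
- carriage (a joint): Aluminium carriage that carries the tray, on a slide of the sealer. Value in m: 0 = fully home under the hood (inner stop, carriage moved to the sealer's +y), 0.17 = drawn fully out (outer stop, to the sealer's -y). About 3 N of friction; it stays where it is left.
- handle_grip (a point): Point to grip on the carriage's blue upright handle fin: 16 mm thick along its x, 40 mm long along its y (the sliding direction), from 52 to 127 mm above the counter; this point lies on its centre line 109 mm above the counter, 18 mm below the fin's top. A flat tongue lies under it (top at 52 mm). The axes are those of the sealer. With the carriage home the point is 90 mm from the hood's face.
- nest (a point): Centre of the carriage's floor (52 mm above the counter), where the tray's underside rests; a rim 12 mm high goes round it. Moves with the carriage; 185 mm to the +y side of the handle.
- tray: Black open tray 128 by 152 by 36 mm with two short filled baguettes (up to 56 mm above its underside), 0.3 kg, lying loose in the carriage's nest. Origin: centre of its underside; z up.
- console: White control box 140 (x) by 150 (y) by 55 mm high, fixed to the counter. Origin: centre of its underside. The knob's axis is vertical through this origin.
- knob_grip (a point): Point to grip on the red start knob: a bar 66 mm long along this point's x axis, 16 mm thick along its y, from 70 to 110 mm above the counter, on a round black skirt of 68 mm diameter (top at 72 mm). The point lies on the knob's axis, 96 mm above the counter. The axes turn with the knob.
- knob (a joint): Angle of the start knob in rad: 0 = at rest, grows clockwise seen from above, 1.2 = at its stop. A spring (0.08 N m at rest to 0.26 N m at the stop) returns it to 0.
- sauce: Bystander: black sauce bottle with a red cap, 66 mm diameter, 200 mm high; origin under its centre.
- coffee: Bystander: blue mug, 72 mm diameter, 85 mm high; origin under its centre.
- bowl: Bystander: steel bowl, 140 mm diameter, 65 mm high; origin under its centre.
- tub: Bystander: clear tub with a red lid, 130 by 180 by 74 mm high; origin under its centre.

How it is judged (in metres and radians):
On the way, in this order (a step that is already met when the one before it is completed fails the run):
1. the carriage is fully home under the hood (within 5 mm of its inner stop) (value of joint carriage below 0.005 m), for 0.2 s.
2. with the carriage home, the knob is held at its stop (within 0.1 rad) for 0.7 s (value of joint carriage below 0.005 m and value of joint knob above 1.1 rad), for 0.7 s.
3. with the carriage still home, the knob is let go and has sprung back (below 0.1 rad) (value of joint carriage below 0.005 m and value of joint knob below 0.1 rad and contact force between anything else and console below 0.1 N), for 0.2 s.
At the end, for the whole second after the job is handed in: The carriage is drawn out to within 6 mm of its outer stop, the knob is back at rest (below 0.1 rad), and the tray lies still and flat in the carriage (within 15 mm of the nest's centre, tilted less than 0.1 rad) (value of joint carriage above 0.164 m and value of joint knob below 0.1 rad and distance between tray and nest below 0.015 m and angle between tray's own z axis and vertical below 0.1 rad and linear speed of tray below 0.02 m/s); the robot touches nothing.
It fails at once if the sauce bottle is moved more than 30 mm (distance of sauce from where it was at the start of the episode above 0.03 m).
It fails at once if the mug is moved more than 30 mm (distance of coffee from where it was at the start of the episode above 0.03 m).
It fails at once if the bowl is moved more than 30 mm (distance of bowl from where it was at the start of the episode above 0.03 m).
It fails at once if the tub is moved more than 30 mm (distance of tub from where it was at the start of the episode above 0.03 m).
It also fails if it takes over 70 s, if anything falls off the work surface, if the arm or the gripper's body presses on something with over 40 N, if the wrist force passes 120 N, or if a joint passes its speed limit or range.

ROBOT

A 6-joint arm with a two-finger parallel gripper is mounted at the origin on the work surface. World frame = base frame: x ahead of the robot, y to its left, z up, the work surface at z = 0. Lengths are in mm, angles in degrees, forces in N, time in s.
With the tool pointing down it reaches from about 250 to 775 mm from the base axis. Payload 4 kg.
Tool frame: the origin (TCP) lies at the very end of the fingers, on their centre line; the grasp point (between the pads) lies 19 mm behind it; z points along the fingers, y is the line along which they close (so a half turn about z gives the same grasp; the last joint's range is limited). The gripper opens to 94 mm and grips with 3 to 60 N. Pads are 16 mm wide; open, the fingers measure 119 mm over their backs; the gripper's body (75 mm by 177 mm) begins 78 mm behind the grasp point.
Start: joints at [-74.662, 4.996, 78.535, -0, 96.463, -5.907], TCP at [199.297, -512.641, 205.506] pointing down, gripper open.
Joint ranges: [-177.83, 177.83], [-43.37, 116.18], [15.69, 146.23], [-61.86, 241.86], [9.47, 152.12], [-147.06, 147.06]. Speed limits (degrees/s): [159.86, 159.86, 180, 180, 180, 180].

INTERFACE

Orientations are given as a 3x3 rotation matrix whose columns are the frame's x, y, z axes.
In Python, from plant import env gives the robot as it stands.
- The arm moves only by the shell command python3 -m crank 'ROWS' [FORCE]. ROWS is JSON, a list of rows, each a list of 5 numbers: the closure, from 0 (fully open) to 1 (shut), then the shift along the tool's x, y, z in mm, then the turn about the tool's z in rad. In form: [[gripper, tx, ty, tz, twist], ...]. A call has 1 to 20 rows; each row shifts and turns the commanded pose from where the row before left it, along the tool's axes as they then stand; what a row does not reach is not made up. A row lasts 1/10 s, in which the tool goes at most 50 mm and 8.59 degrees, less where a joint would pass 70% of its speed; a pose out of reach is approached as far as the arm can. A call with a gripper value outside its range is refused whole. The fingers move at their own pace and stop on an object; FORCE is the grip in N (left out, the last holds). Time passes only in rows, so rows that do not move let the fingers close. It gives the time, the measured TCP pose, the force, the opening and the grip force at its end, in the units of the state.
- env.read_state(): the state, without advancing time (a new reading comes with each control period).
- env.get_image(name): name is "scene" or "top"; returns a dict with "frame" (400x640x3 uint8, red, green, blue), "z_map" (400x640 float32, mm along the optical axis (not along the pixel's ray), 0 where there is no reading), "fx", "fy", "cx", "cy" (pixels), "world_from_camera" (4x4, takes a point from camera to world coordinates). Camera axes: x right, y up, looking along -z (the intrinsics and any distortion apply to the point x, -y, -z); pixel columns grow to the right and rows downward; lengths in mm; the calibration is good to about 2 mm. A picture is of the moment at which its call begins.
- env.finish_job(): hands the job in; it is judged then, once.
The state is a dict: "time": time; "joint_positions": joint angles; "joint_velocities": joint speeds; "tau": joint torques, N m; "tcp_pos": TCP position; "orientation": TCP orientation; "wrist_force": force on the tool from outside, world axes, zero at the start; "ft_torque": the same for the moment, N m; "opening": opening from 0.0 (shut) to 1.0 (fully open); "gripper_force": force on a finger pad.
Only numpy, scipy, OpenCV 4.12 (cv2) and the standard library are available. Lean on these libraries where they do the work, as an engineer would, in place of code of your own. Each camera call takes 0.05 s, during which the arm holds its last target. There are 200 camera calls.

## Working session

There is one attempt and no reset: what is moved stays moved. The work goes in short steps, Python scripts to look and compute and a shell command to move; the robot and the scene stay as the last step left them, time stands still between calls to the robot, and variables do not carry over. Pictures are saved under pics/ and viewed, at most 10 in all, crops included, and the job is handed in when it is done.

```bash
mkdir -p pics; python3 - <<'E'
from plant import env
import cv2,numpy as np
for n in("scene","top"):
    d=env.get_image(n); cv2.imwrite(f"pics/{n}0.png",d["frame"][:,:,::-1]); np.savez(f"{n}0.npz",**d)
    print(n,d["fx"],d["fy"],d["cx"],d["cy"],np.round(d["world_from_camera"],3).tolist(),[k for k in d])
s=env.read_state();print(s["time"],s["tcp_pos"],np.round(s["orientation"],3).tolist(),s["opening"])
E
```

```text
scene 443.4028845620538 443.4028845620538 320.0129532627857 205.74024173863776 [[0.393, -0.745, 0.538, 1308.194], [0.919, 0.317, -0.233, -264.085], [0.004, 0.587, 0.81, 1186.982], [0.0, 0.0, 0.0, 1.0]] ['frame', 'z_map', 'fx', 'fy', 'cx', 'cy', 'world_from_camera']
top 392.22898146202584 392.22898146202584 314.89035349623816 193.7977222698215 [[-0.008, 0.996, -0.09, 462.505], [-1.0, -0.005, 0.027, 73.595], [0.026, 0.09, 0.996, 1182.004], [0.0, 0.0, 0.0, 1.0]] ['frame', 'z_map', 'fx', 'fy', 'cx', 'cy', 'world_from_camera']
0.1 [ 199.18698774 -512.15961551  204.41727797] [[0.932, 0.362, -0.001], [0.362, -0.932, 0.002], [0.0, -0.002, -1.0]] 0.9988910192084307
```

View pics/scene0.png

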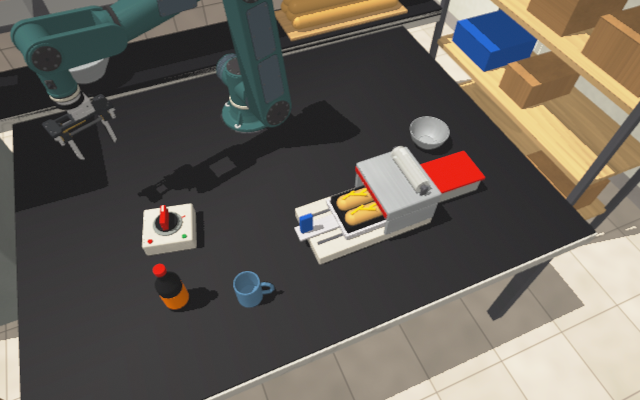

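View pics/top0.png

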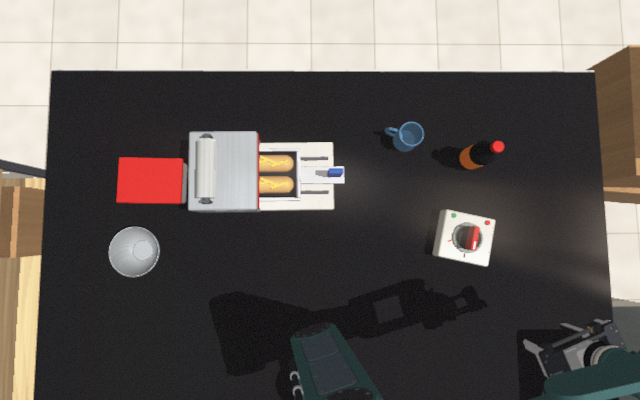

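The scene view shows the blue fin at (306,224), the red knob at (165,217), the bottle at (170,290) and the mug at (248,289). In the top view the fin is at (336,173), the knob at (470,238), the hood face at column ~259, and the carriage is part-way out.

```bash
cat > h.py <<'E'
import cv2,numpy as np
class V:
    def __init__(s,d):
        s.d=d;s.M=np.array(d["world_from_camera"]);s.f=float(d["fx"]);s.c=(float(d["cx"]),float(d["cy"]))
        s.hsv=cv2.cvtColor(d["frame"],cv2.COLOR_RGB2HSV);s.o=s.M[:3,3]
    def ray(s,uv):
        uv=np.atleast_2d(uv).astype(float)
        r=np.c_[(uv[:,0]-s.c[0])/s.f,-(uv[:,1]-s.c[1])/s.f,-np.ones(len(uv))]
        return r@s.M[:3,:3].T
    def plane(s,uv,z):
        r=s.ray(uv);return s.o+r*((z-s.o[2])/r[:,2])[:,None]
    def pts(s,m):
        v,u=np.nonzero(m&(s.d["z_map"]>0));z=s.d["z_map"][v,u]
        return s.o+s.ray(np.c_[u,v])*z[:,None]
    def mask(s,lo,hi,box):
        m=cv2.inRange(s.hsv,lo,hi)
        if lo[0]==0 and hi[0]<15:m|=cv2.inRange(s.hsv,(170,*lo[1:]),(179,*hi[1:]))
        w=np.zeros_like(m);x0,y0,x1,y1=box;w[y0:y1,x0:x1]=1
        m=m*w;n,l,st,_=cv2.connectedComponentsWithStats(m)
        return l==1+np.argmax(st[1:,4])
def tri(a,ua,b,ub):
    ra=a.ray(ua)[0];rb=b.ray(ub)[0]
    t=np.linalg.lstsq(np.c_[ra,-rb],b.o-a.o,rcond=None)[0]
    p,q=a.o+ra*t[0],b.o+rb*t[1];return (p+q)/2,np.linalg.norm(p-q)
E
python3 - <<'E'
from h import *
np.set_printoptions(precision=1,suppress=True)
S,T=[V(np.load(n+"0.npz")) for n in("scene","top")]
B=((100,120,40),(130,255,255));R=((0,150,90),(8,255,255));W=((0,0,150),(179,60,255))
def top(P,name):
    h=np.percentile(P[:,2],95);Q=P[P[:,2]>h-8];(c,wh,a)=cv2.minAreaRect(Q[:,:2].astype(np.float32));print(name,"h",h,"z",P[:,2].min(),P[:,2].max(),"rect",np.array(c),np.array(wh),a,len(Q))
for v,n,bb,kb in((S,"scene",(290,205,325,240),(155,200,180,232)),(T,"top",(322,160,350,182),(455,224,483,252))):
    m=v.mask(*B,bb);k=v.mask(*R,kb)
    for mm,nn,z in((m,"fin",127),(k,"knob",110)):
        P=v.pts(mm);top(P,n+nn)
        vv,uu=np.nonzero(mm);print("  px",uu.mean(),vv.mean(),uu.min(),uu.max(),vv.min(),vv.max(),len(uu))
    v.m=m;v.k=k
    # crops
    for (x0,y0,x1,y1),t in((bb,"fin"),(kb,"knob")):
        pass
# depth of all scene points: height regions from top cam
for v,n in((S,"S"),(T,"T")):
    P=v.pts(np.ones((400,640),bool)); 
    H=P[(P[:,2]>150)&(P[:,2]<166)&(P[:,0]>450)&(P[:,0]<750)&(P[:,1]>-100)&(P[:,1]<550)]
    top(H,n+"hood");print(cv2.boxPoints(cv2.minAreaRect(H[:,:2].astype(np.float32))))
    C=P[(P[:,2]>50)&(P[:,2]<60)&(P[:,1]<-220)&(P[:,1]>-480)&(P[:,0]>230)&(P[:,0]<500)];top(C,n+"console")
    D=P[(P[:,2]>34)&(P[:,2]<44)&(P[:,1]>-120)&(P[:,1]<300)&(P[:,0]>450)&(P[:,0]<750)];top(D,n+"base")
    F=P[(P[:,2]>65)&(P[:,1]>-60)&(P[:,1]<60)&(P[:,0]>450)&(P[:,0]<750)];top(F,n+"finZ")
    K=P[(P[:,2]>90)&(P[:,1]<-220)&(P[:,1]>-400)&(P[:,0]>230)&(P[:,0]<420)];top(K,n+"knobZ")
a=[cv2.resize(v.d["frame"][y-45:y+45,x-60:x+60],None,fx=5,fy=5,interpolation=1)[:, :, ::-1] for v,x,y in((T,336,173),(T,470,238),(S,306,224),(S,165,217))]
cv2.imwrite("pics/crop1.png",cv2.resize(np.vstack([np.hstack(a[:2]),np.hstack(a[2:])]),(800,600)))
E
```

```text
scenefin h 129.190837997928 z 0.21686532996886854 131.5229094235267 rect [624.2 -11.5] [37.2 15.4] 84.58900451660156 57
  px 305.665 222.845 299 312 214 232 200
sceneknob h 114.04983539366572 z 69.89554549378317 117.44418530059647 rect [ 437.8 -393.6] [16.4 64.6] 76.04537963867188 80
  px 164.045197740113 218.84745762711864 159 168 205 229 177
topfin h 130.2709891564611 z 118.94168926613179 132.69437690777636 rect [619.6 -11.6] [35.8 11.7] 89.4830093383789 65
  px 335.5970149253731 170.97014925373134 329 342 169 173 67
topknob h 114.43363979537075 z 73.6581784511311 116.38336156969581 rect [ 434.6 -392.8] [15.3 62.9] 74.11053466796875 80
  px 473.6082474226804 237.7422680412371 466 478 227 249 97
Shood h 164.0231705855058 z 150.0917446644669 165.96403309356822 rect [621.3 288.2] [211.2 181.2] 0.2370247095823288 2342
[[514.  378.5]
 [515.1 195.2]
 [727.3 196.6]
 [726.1 379.8]]
Sconsole h 59.354002592366214 z 50.05410659743484 59.989466287789355 rect [ 436.6 -392.8] [148.9 141.5] 78.48470306396484 1106
Sbase h 43.506639058774326 z 34.08842138299474 43.99795770817627 rect [622.4 127. ] 
[... 237 characters left out ...]
] [1.6 0. ] 145.362060546875 2
Thood h 163.22987312049364 z 150.0093696953047 165.89226186191024 rect [619.1 289.2] [209.2 179.1] 0.11954732239246368 4100
[[514.2 379.9]
 [515.1 198. ]
 [724.4 199. ]
 [723.6 380.9]]
Tconsole h 58.945856960364495 z 50.015255558276294 59.99812831278882 rect [ 436.5 -391.7] [150.3 139. ] 77.40069580078125 1597
Tbase h 43.23501148903265 z 34.26692375176344 43.99908853822899 rect [621.   98.1] [199.9 216.6] 0.2484867423772812 2119
TfinZ h 129.6230927727153 z 66.78922836707625 132.69437690777636 rect [621.  -10.2] [38.4 14.5] 89.10594177246094 85
TknobZ h 113.79847797015759 z 90.67849419423624 114.7957486461919 rect [ 412.4 -386.8] [15.5 17. ] 73.23513793945312 36
```

View pics/crop1.png

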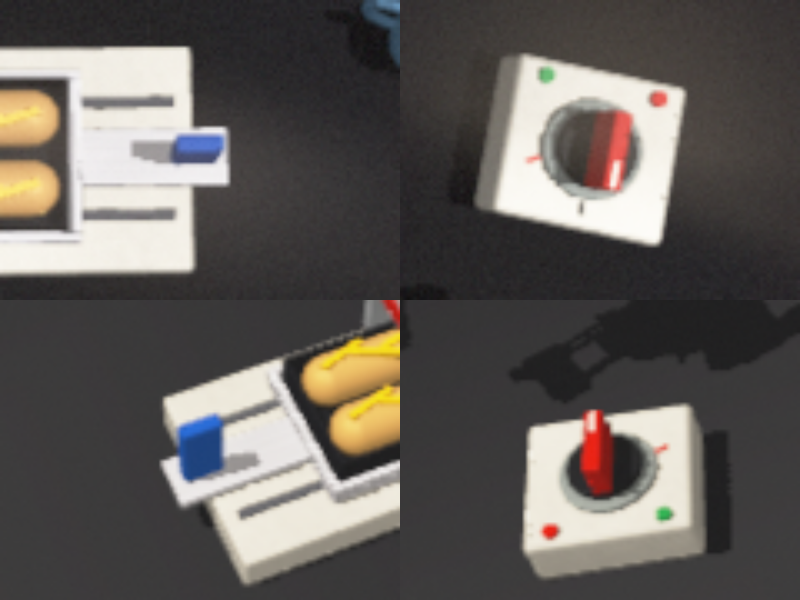

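The crops show the fin standing on its tongue, with the knob bar roughly parallel to the console's sides. Both views agree:
- **Fin:** (621,-11), top at about 127.
- **Hood face:** y≈197, so the carriage is about 0.118 m out and the slide runs along +y.
- **Knob:** (436.5,-393), bar yaw about -12 to -15°.

First I turn the tool to yaw 90°.

```bash
python3 -m crank '[[0,0,0,0,-0.134],[0,0,0,0,-0.134],[0,0,0,0,-0.134],[0,0,0,0,-0.134],[0,0,0,0,-0.134],[0,0,0,0,-0.134],[0,0,0,0,-0.134],[0,0,0,0,-0.134],[0,0,0,0,-0.13],[0,20,18,0,0],[0,20,18,0,0],[0,36,30,0,0],[0,36,30,0,0],[0,36,30,0,0],[0,36,30,0,0],[0,36,30,0,0],[0,36,30,0,0],[0,36,30,0,0],[0,36,30,0,0],[0,36,30,0,0]]' 20
```

```text
time: 2.1
tcp_pos: [505.3, -146.2, 205.0]
orientation: [[-0.002, 1.0, -0.001], [1.0, 0.002, -0.0], [-0.0, -0.001, -1.0]]
wrist_force: [0.1, -0.8, 0.2]
opening: 0.997
gripper_force: 0.0
```

```bash
python3 -m crank '[[0,34,29,0,0],[0,34,29,0,0],[0,34,29,0,0],[0,20,17,0,0],[0,13,12,0,0],[0,0,0,25,0],[0,0,0,30,0],[0,0,0,30,0],[0,0,0,20,0],[0,0,0,10,0],[0,0,0,0,0],[0,0,0,0,0]]'; python3 - <<'E'
from h import *
from plant import env
a=[]
for n,x,y in(("scene",306,224),("top",336,173)):
    f=env.get_image(n)["frame"][:,:,::-1]; a.append(cv2.resize(f[y-50:y+50,x-65:x+65],(400,300)))
cv2.imwrite("pics/g1.png",np.hstack(a))
E
```

```text
time: 3.3
tcp_pos: [620.8, -12.9, 91.4]
orientation: [[-0.002, 1.0, 0.001], [1.0, 0.002, -0.0], [-0.0, 0.001, -1.0]]
wrist_force: [0.4, -0.3, 0.5]
opening: 0.998
gripper_force: 0.0
```

View pics/g1.png

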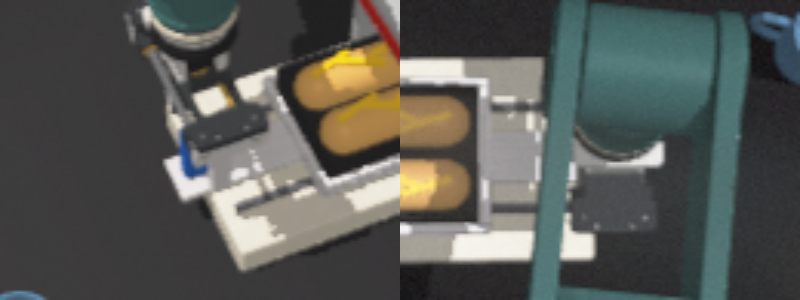

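In the left crop the fingers straddle the blue fin at about (185,155), and nothing has been disturbed. Next I close.

```bash
python3 -m crank '[[1,0,0,0,0],[1,0,0,0,0],[1,0,0,0,0],[1,0,0,0,0],[1,0,0,0,0],[1,0,0,0,0],[1,0,0,0,0],[1,0,0,0,0],[1,0,0,0,0],[1,0,0,0,0]]' 25
```

```text
time: 4.4
tcp_pos: [620.3, -12.8, 90.5]
orientation: [[-0.002, 1.0, 0.0], [1.0, 0.002, -0.0], [-0.0, 0.0, -1.0]]
wrist_force: [0.8, 0.0, 0.8]
opening: 0.183
gripper_force: 0.0
```

```bash
python3 -m crank '[[1,0,0,0,0],[1,0,0,0,0],[1,0,0,0,0],[1,0,0,0,0],[1,3,0,0,0],[1,6,0,0,0],[1,10,0,0,0],[1,10,0,0,0],[1,10,0,0,0],[1,10,0,0,0],[1,10,0,0,0],[1,10,0,0,0],[1,10,0,0,0],[1,8,0,0,0],[1,6,0,0,0],[1,5,0,0,0],[1,4,0,0,0],[1,0,0,0,0]]' 25
```

```text
time: 6.2
tcp_pos: [619.9, 90.4, 90.4]
orientation: [[-0.003, 1.0, -0.0], [1.0, 0.003, 0.001], [0.001, -0.0, -1.0]]
wrist_force: [0.0, 0.9, -0.8]
opening: 0.17
gripper_force: 25.0
```

```bash
python3 -m crank '[[1,3,0,0,0],[1,3,0,0,0],[1,3,0,0,0],[1,2,0,0,0],[1,2,0,0,0]]'; python3 -m crank '[[1,1,0,0,0],[1,1,0,0,0],[1,1,0,0,0]]';python3 -m crank '[[1,1,0,0,0],[1,1,0,0,0],[1,1,0,0,0]]'
```

```text
time: 6.7
tcp_pos: [619.8, 102.3, 90.5]
orientation: [[-0.002, 1.0, -0.001], [1.0, 0.002, -0.0], [-0.0, -0.001, -1.0]]
wrist_force: [-0.5, -3.8, 0.3]
opening: 0.167
gripper_force: 25.0
time: 7.0
tcp_pos: [619.8, 105.3, 90.5]
orientation: [[-0.002, 1.0, -0.0], [1.0, 0.002, -0.0], [-0.0, -0.0, -1.0]]
wrist_force: [-1.4, -4.0, 0.1]
opening: 0.17
gripper_force: 25.0
time: 7.3
tcp_pos: [619.8, 107.2, 90.5]
orientation: [[-0.002, 1.0, -0.001], [1.0, 0.002, -0.002], [-0.002, -0.001, -1.0]]
wrist_force: [-2.7, -7.7, 2.3]
opening: 0.17
gripper_force: 25.0
```

```bash
python3 -m crank '[[1,1,0,0,0],[1,1,0,0,0],[1,1,0,0,0],[1,0,0,0,0]]'
```

```text
time: 7.7
tcp_pos: [619.8, 107.3, 90.5]
orientation: [[-0.0, 1.0, -0.001], [1.0, 0.0, -0.007], [-0.007, -0.001, -1.0]]
wrist_force: [-3.5, -11.7, 2.1]
opening: 0.171
gripper_force: 25.0
```

Position held at y=107.2 while the force rose, so the carriage is home. I release, lift and go to the knob.

```bash
python3 -m crank '[[1,-2.5,0,0,0],[0,0,0,0,0],[0,0,0,0,0],[0,0,0,0,0],[0,0,0,0,0],[0,0,0,0,0],[0,0,0,-20,0],[0,0,0,-40,0],[0,0,0,-40,0],[0,0,0,-20,0],[0,-20,-8,0,0],[0,-40,-14,0,0],[0,-40,-15,0,0],[0,-40,-15,0,0],[0,-40,-15,0,0],[0,-40,-15,0,0],[0,-40,-15,0,0],[0,-40,-15,0,0],[0,-40,-15,0,0],[0,-40,-15,0,0]]'
python3 -m crank '[[0,-40,-14,0,0],[0,-40,-14,0,0],[0,-30,-10,0,0],[0,-10,-3,0,0],[0,0,0,0,-0.1335],[0,0,0,0,-0.1335],[0,0,0,0,-0.1335],[0,0,0,0,-0.1335],[0,0,0,0,-0.1335],[0,0,0,0,-0.1335],[0,0,0,0,-0.1335],[0,0,0,0,-0.1335],[0,0,0,0,-0.1335],[0,0,0,0,-0.1335],[0,0,0,0,0]]'
python3 - <<'E'
from h import *
from plant import env
import json
T=V(env.get_image("top"));S=V(env.get_image("scene"))
for v,n,bb in((S,"S",(290,150,400,240)),(T,"T",(260,155,345,185))):
    m=v.mask((100,120,40),(130,255,255),bb);P=v.pts(m);P=P[P[:,2]>115];print(n,cv2.minAreaRect(P[:,:2].astype(np.float32)),len(P))
s=env.read_state();o=s["orientation"];print(np.degrees(np.arctan2(o[1][0],o[0][0])),s["joint_positions"])
d=np.array([436.5,-393,92])-s["tcp_pos"];print(np.array(o).T@d)
E
```

```text
time: 9.7
tcp_pos: [478.2, -272.9, 210.7]
orientation: [[-0.002, 1.0, 0.001], [1.0, 0.002, -0.0], [-0.0, 0.001, -1.0]]
wrist_force: [0.1, 0.5, -0.4]
opening: 1.001
gripper_force: 0.0
time: 11.2
tcp_pos: [438.7, -390.7, 210.6]
orientation: [[-0.973, 0.231, 0.001], [0.231, 0.973, 0.0], [-0.0, 0.001, -1.0]]
wrist_force: [-0.9, 0.1, 0.7]
opening: 1.0
gripper_force: 0.0
S ((622.9745483398438, 107.2156982421875), (15.891328811645508, 36.66727828979492), 1.1828681230545044) 68
T ((618.5631103515625, 108.16490936279297), (8.886494636535645, 35.268028259277344), 0.1200389638543129) 55
166.50564905788778 [-4.72592904e+01  9.74350845e+00  7.26761962e+01  2.31277339e-02
  9.75732762e+01 -1.23761892e+02]
[  1.53263384  -2.49964715 118.59854972]
```

```bash
python3 -m crank '[[0,1.5,-2.5,20,0],[0,0,0,35,0],[0,0,0,35,0],[0,0,0,25,0],[0,0,0,10,0],[0,0,0,4,0],[1,0,0,0,0],[1,0,0,0,0],[1,0,0,0,0],[1,0,0,0,0],[1,0,0,0,0],[1,0,0,0,0],[1,0,0,0,0],[1,0,0,0,0],[1,0,0,0,0],[1,0,0,0,0],[1,0,0,0,0],[1,0,0,0,0],[1,0,0,0,0],[1,0,0,0,0]]' 30
```

```text
time: 13.3
tcp_pos: [435.9, -394.0, 81.4]
orientation: [[-0.973, 0.232, -0.0], [0.232, 0.973, -0.001], [-0.0, -0.001, -1.0]]
wrist_force: [0.0, -1.8, -0.5]
opening: 0.169
gripper_force: 30.0
```

```bash
python3 -m crank '[[1,0,0,0,0.1],[1,0,0,0,0.1],[1,0,0,0,0.1],[1,0,0,0,0.1],[1,0,0,0,0.1],[1,0,0,0,0.1],[1,0,0,0,0.1],[1,0,0,0,0.1],[1,0,0,0,0.1],[1,0,0,0,0.1],[1,0,0,0,0.1],[1,0,0,0,0]]'; python3 -c "
from plant import env
print(env.read_state()['ft_torque'])"
python3 -m crank '[[1,0,0,0,0.04],[1,0,0,0,0.04],[1,0,0,0,0.04],[1,0,0,0,0]]'; python3 -c "
from plant import env
print(env.read_state()['ft_torque'])"
```

```text
time: 14.5
tcp_pos: [435.3, -394.6, 81.5]
orientation: [[-0.235, 0.972, -0.001], [0.972, 0.235, -0.002], [-0.001, -0.002, -1.0]]
wrist_force: [-2.5, -3.7, -1.3]
opening: 0.169
gripper_force: 30.0
[-0.68054809  0.29394936  0.24769229]
time: 14.9
tcp_pos: [435.3, -394.7, 81.5]
orientation: [[-0.119, 0.993, -0.001], [0.993, 0.119, -0.002], [-0.002, -0.002, -1.0]]
wrist_force: [-3.7, -4.0, -0.8]
opening: 0.172
gripper_force: 30.3
[-0.76789354  0.3993035   0.55218345]
```

The torque about z doubled past the spring's 0.26 N m after 1.22 rad, so the knob is at its stop. I hold it.

```bash
python3 -m crank '[[1,0,0,0,0.02],[1,0,0,0,0],[1,0,0,0,0],[1,0,0,0,0],[1,0,0,0,0],[1,0,0,0,0],[1,0,0,0,0],[1,0,0,0,0],[1,0,0,0,0],[1,0,0,0,0],[1,0,0,0,0],[1,0,0,0,0],[1,0,0,0,0],[1,0,0,0,0],[1,0,0,0,0],[1,0,0,0,0]]'; python3 - <<'E'
from plant import env
import cv2,numpy as np
print(env.read_state()['ft_torque'])
a=[]
for n,x,y in(("scene",170,217),("top",470,238)):
    f=env.get_image(n)["frame"][:,:,::-1]; a.append(cv2.resize(f[y-45:y+45,x-60:x+60],(400,300)))
cv2.imwrite("pics/k1.png",np.hstack(a))
E
```

```text
time: 16.5
tcp_pos: [435.3, -394.7, 81.5]
orientation: [[-0.1, 0.995, -0.001], [0.995, 0.1, -0.002], [-0.002, -0.002, -1.0]]
wrist_force: [-3.6, -4.1, -1.4]
opening: 0.171
gripper_force: 30.9
[-0.87418747  0.450352    0.67369265]
```

View pics/k1.png

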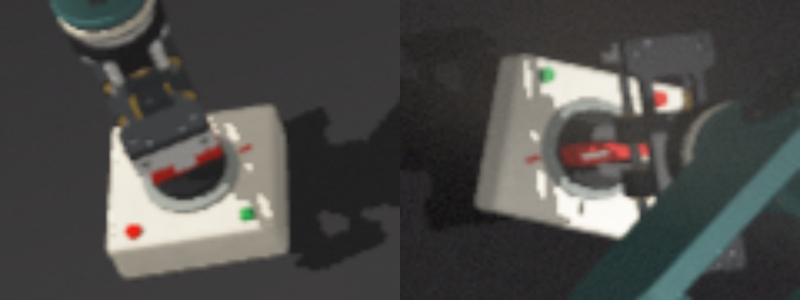

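The left crop shows the red bar between the pads. In the right crop it points left at the red end mark (533,158), so the stop is reached. Next I let go.

```bash
python3 -m crank '[[0,0,0,0,0],[0,0,0,0,0],[0,0,0,0,0],[0,0,0,0,0],[0,0,0,0,0],[0,0,0,0,0],[0,0,0,0,0],[0,0,0,0,0],[0,0,0,-20,0],[0,0,0,-40,0],[0,0,0,-40,0],[0,0,0,-30,0],[0,0,0,0,0],[0,0,0,0,0],[0,0,0,0,0],[0,0,0,0,0]]'; python3 - <<'E'
from h import *
from plant import env
S=V(env.get_image("scene"));T=V(env.get_image("top"))
k=S.mask((0,150,90),(8,255,255),(140,195,185,240));P=S.pts(k);P=P[P[:,2]>105];print("knob",cv2.minAreaRect(P[:,:2].astype(np.float32)))
for v,n,bb in((S,"S",(290,150,400,240)),(T,"T",(260,155,345,185))):
    m=v.mask((100,120,40),(130,255,255),bb);P=v.pts(m);P=P[P[:,2]>115];print(n,cv2.minAreaRect(P[:,:2].astype(np.float32)),len(P))
s=env.read_state();o=np.array(s["orientation"]);print(np.degrees(np.arctan2(o[1][0],o[0][0])))
a=[]
for v,x,y in((S,170,217),(T,470,238)):
    a.append(cv2.resize(v.d["frame"][y-45:y+45,x-60:x+60,::-1],(400,300)))
cv2.imwrite("pics/k2.png",np.hstack(a))
E
```

```text
time: 18.2
tcp_pos: [435.3, -392.7, 208.8]
orientation: [[-0.097, 0.995, -0.003], [0.995, 0.097, 0.004], [0.004, -0.003, -1.0]]
wrist_force: [-0.4, 0.4, -0.6]
opening: 0.998
gripper_force: 0.0
knob ((438.9357604980469, -393.6461486816406), (17.343759536743164, 64.12612915039062), 77.96379089355469)
S ((623.383056640625, 107.68962860107422), (14.848670959472656, 35.77476119995117), 0.8317642211914062) 70
T ((618.2553100585938, 108.17335510253906), (10.3052396774292, 35.43294906616211), 1.790284514427185) 57
95.56304066746992
```

View pics/k2.png

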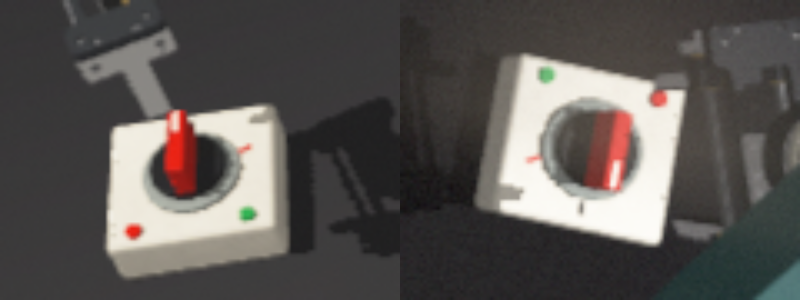

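The knob bar is back upright in the view, at 78° as at rest, and the carriage is still home. I return to the handle.

```bash
python3 -m crank '[[0,0,0,0,0.097],[0,20,8,0,0],[0,40,15,0,0],[0,40,15,0,0],[0,40,15,0,0],[0,40,15,0,0],[0,40,15,0,0],[0,40,15,0,0],[0,40,15,0,0],[0,40,15,0,0],[0,40,15,0,0],[0,40,15,0,0],[0,40,15,0,0],[0,30,10,0,0],[0,5,1,0,0],[0,0,0,0,0]]'; python3 -c "
from plant import env
import numpy as np
s=env.read_state();o=np.array(s['orientation']);print(o.T@(np.array([620,107,91])-s['tcp_pos']),o[:,0])"
```

```text
time: 19.9
tcp_pos: [619.7, 101.9, 210.4]
orientation: [[-0.002, 1.0, -0.002], [1.0, 0.002, -0.001], [-0.001, -0.002, -1.0]]
wrist_force: [-0.4, -0.3, -0.7]
opening: 1.0
gripper_force: 0.0
[  5.24070926   0.55717881 119.38253833] [-1.72779663e-03  9.99998194e-01 -7.91639498e-04]
```

```bash
python3 -m crank '[[0,5,0.5,20,0],[0,0,0,35,0],[0,0,0,35,0],[0,0,0,20,0],[0,0,0,9,0],[0,0,0,0,0],[1,0,0,0,0],[1,0,0,0,0],[1,0,0,0,0],[1,0,0,0,0],[1,0,0,0,0],[1,0,0,0,0],[1,0,0,0,0],[1,0,0,0,0],[1,0,0,0,0],[1,0,0,0,0],[1,0,0,0,0],[1,0,0,0,0],[1,0,0,0,0],[1,0,0,0,0]]' 25
python3 -m crank '[[1,-2,0,0,0],[1,-4,0,0,0],[1,-6,0,0,0],[1,-8,0,0,0],[1,-10,0,0,0],[1,-12,0,0,0],[1,-12,0,0,0],[1,-12,0,0,0],[1,-12,0,0,0],[1,-12,0,0,0],[1,-12,0,0,0],[1,-12,0,0,0],[1,-10,0,0,0],[1,-9,0,0,0],[1,-8,0,0,0],[1,-6,0,0,0],[1,-5,0,0,0],[1,-4,0,0,0],[1,-3,0,0,0],[1,0,0,0,0]]'
```

```text
time: 21.9
tcp_pos: [619.8, 106.2, 92.4]
orientation: [[-0.0, 1.0, -0.002], [1.0, 0.0, -0.0], [-0.0, -0.002, -1.0]]
wrist_force: [-4.5, -1.1, 1.7]
opening: 0.171
gripper_force: 25.0
time: 23.9
tcp_pos: [620.7, -53.6, 92.4]
orientation: [[0.0, 1.0, 0.0], [1.0, -0.0, -0.001], [-0.001, 0.0, -1.0]]
wrist_force: [0.1, 1.7, -1.0]
opening: 0.167
gripper_force: 25.0
```

Drawn out 160 mm so far. I go gently on to the stop.

```bash
python3 -m crank '[[1,-2,0,0,0],[1,-2,0,0,0],[1,-2,0,0,0],[1,-1,0,0,0],[1,-1,0,0,0],[1,-1,0,0,0]]'; python3 -m crank '[[1,-1,0,0,0],[1,-1,0,0,0],[1,-1,0,0,0],[1,0,0,0,0]]';  python3 -m crank '[[1,-1,0,0,0],[1,-1,0,0,0],[1,0,0,0,0]]'
```

```text
time: 24.5
tcp_pos: [620.7, -61.8, 92.4]
orientation: [[-0.0, 1.0, 0.0], [1.0, 0.0, -0.0], [-0.0, 0.0, -1.0]]
wrist_force: [1.2, 3.4, -2.0]
opening: 0.166
gripper_force: 25.0
time: 24.9
tcp_pos: [620.7, -63.8, 92.4]
orientation: [[-0.0, 1.0, 0.0], [1.0, 0.0, 0.002], [0.002, 0.0, -1.0]]
wrist_force: [1.9, 5.7, -3.3]
opening: 0.17
gripper_force: 25.0
time: 25.2
tcp_pos: [620.7, -63.8, 92.3]
orientation: [[-0.001, 1.0, 0.0], [1.0, 0.001, 0.005], [0.005, 0.0, -1.0]]
wrist_force: [2.9, 9.8, -1.6]
opening: 0.167
gripper_force: 25.0
```

Travel is 170.0 mm and the force is rising without motion, so the carriage is at its outer stop. I release, lift clear and check.

```bash
python3 -m crank '[[1,2,0,0,0],[0,0,0,0,0],[0,0,0,0,0],[0,0,0,0,0],[0,0,0,0,0],[0,0,0,0,0],[0,0,0,0,0],[0,0,0,-15,0],[0,0,0,-35,0],[0,0,0,-40,0],[0,0,0,-30,0],[0,-20,-20,0,0],[0,-30,-30,0,0],[0,-30,-30,0,0],[0,-30,-30,0,0],[0,-20,-30,0,0],[0,0,0,0,0],[0,0,0,0,0]]'; python3 - <<'E'
from h import *
from plant import env
S=V(env.get_image("scene"))
m=S.mask((100,120,40),(130,255,255),(260,190,340,260));P=S.pts(m);P=P[P[:,2]>115];print(cv2.minAreaRect(P[:,:2].astype(np.float32)),len(P))
cv2.imwrite("pics/end.png",S.d["frame"][:,:,::-1])
E
```

```text
time: 27.0
tcp_pos: [480.6, -195.2, 214.0]
orientation: [[0.001, 1.0, 0.002], [1.0, -0.001, -0.001], [-0.001, 0.002, -1.0]]
wrist_force: [0.9, -0.4, 0.9]
opening: 1.001
gripper_force: 0.0
((623.3914794921875, -61.438720703125), (16.508869171142578, 37.72132873535156), 5.283021450042725) 79
```

View pics/end.png

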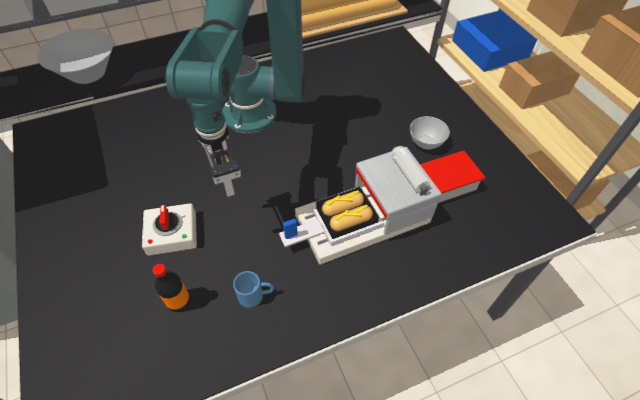

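The carriage is out, with the fin at (290,229) and the tray flat in the nest at (348,213). The knob is at rest, the bystanders are unmoved and the arm is clear.

```bash
python3 -c "
from plant import env
print(env.finish_job())"
```

```text
the job is handed in; nothing more can be done
None
```

I sealed the tray, drew the carriage out to its outer stop with the tray still lying flat, and handed the job in at about 27 s; the hand-in returned no verdict.

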